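Lay the tasting tray with the cup tongs and offer the last cup

TASK

Lay the tea-tasting tray, handling the clay cups only with the sprung cup tongs and never touching them with the gripper itself: set one cup upright in the right-hand well (one brass pip) and let it go, then another in the middle well (two pips) and let it go. Then take the third cup in the tongs, lift it upright until its foot is well over 10 cm above the counter, and finish while still holding it there in the squeezed tongs, offering it to the customer. Do not tip the cups over, and do not push the things standing around out of place.

Things in the scene. Friction and masses are not known exactly. Their poses are not given: they have to be found in the camera images.
- tray: dark wooden tasting tray fixed to the counter, 86 mm (its x) by 250 mm (its y) by 16 mm high, with three round wells in a row along its y, 76 mm apart, each 56 mm across and 7 mm deep, marked on the robot's side by one, two and three small inlaid brass pips from the right (-y) to the left; origin at the centre of its underside
- well1 (a point): centre of the floor of the right-hand (-y) well, 9 mm above the counter; axes as the tray's
- well2 (a point): centre of the floor of the middle well, 9 mm above the counter; axes as the tray's
- tongs: wooden cup tongs lying on edge on the counter, 175 mm long, 20 mm high, 80 g: two 6 mm thick arms on a 15 mm brass pivot pin at the rear, held apart by a spring; both arms count as this thing. Origin: underside of the pivot; x along the midline to the jaws while fully open, y across the arms (squeeze along it), z up
- tongs_grip (a point): where to grip both arms (tongs x = 76 mm, 10 mm above the underside), in straight sections x = 50 to 102 mm: 56 mm over the outer faces when fully open (arms 0.12 rad each side of the midline), 37 mm and parallel when shut on a cup. Squeezed to 49 mm they press out with about 4 N, enough to carry the empty tongs; about 40 N holds a cup. Axes as the tongs'
- tongs_jaws (a point): centre between the jaws (tongs x = 155 mm, 10 mm above the underside), where a cup is held: shallow cork-faced Vs, 40 mm long, 20 mm high, which centre it; open 90 mm apart (111 mm over the outside), about 74 mm when the grip is squeezed to 49 mm. They fit over a cup from above, best with their underside 18 to 22 mm above its foot. Axes as the tongs'
- tongs_arm (a joint): how far the second arm of the tongs (at -y) is squeezed towards the first (rad): 0 fully open, about 0.11 when carried at 49 mm, about 0.23 when shut on a cup, 0.42 at most; spring 1.9 N m/rad with 0.15 N m at 0
- cup_a: small hand-thrown clay cup without handle, 50 to 52 mm across the belly, 53 mm high, foot 45 mm, about 60 g, mouth up; origin at the centre of its underside, z up. The three are alike and interchangeable, in a row behind the tray. Behind the left of them a fixed wooden stool (seat 0.33 to 0.36 m up, front edge at x = 0.615 m, y -0.05 to 0.29 m) is in the way of the wrist
- cup_b: small hand-thrown clay cup without handle, 50 to 52 mm across the belly, 53 mm high, foot 45 mm, about 60 g, mouth up; origin at the centre of its underside, z up. The three are alike and interchangeable, in a row behind the tray. Behind the left of them a fixed wooden stool (seat 0.33 to 0.36 m up, front edge at x = 0.615 m, y -0.05 to 0.29 m) is in the way of the wrist
- cup_c: small hand-thrown clay cup without handle, 52 mm across the belly, 51 mm high, foot 45 mm, about 60 g, mouth up; origin at the centre of its underside, z up. The three are alike and interchangeable, in a row behind the tray. Behind the left of them a fixed wooden stool (seat 0.33 to 0.36 m up, front edge at x = 0.615 m, y -0.05 to 0.29 m) is in the way of the wrist
- jug: bystander: black glazed jug, 111 x 136 x 157 mm, at the back right; origin at the centre of its underside
- bell: bystander: counter bell, 85 mm across, 58 mm high, at the front left; origin at the centre of its underside
- spice_jar: bystander: glass spice jar with a lid, 46 mm across, 106 mm high, at the back left; origin at the centre of its underside
- corked_bottle: bystander: small green glass bottle with a cork, 38 mm across, 78 mm high, at the front; origin at the centre of its underside
- matchbox: bystander: matchbox, 36 x 56 x 15 mm, lying at the left edge; origin at the centre of its underside

How it is judged:
By the outcome, as a careful person would: the job done as asked, in the order asked, and still so for the second after the job is handed in, while the arm keeps its last pose, push and grip.
It also fails if it takes over 58 s, if anything falls off the work surface, if the arm or the gripper's body presses on something with over 40 N, if the wrist force passes 120 N, or if a joint passes its speed limit or range.

ROBOT

A 7-joint arm with a two-finger parallel gripper is mounted at the origin on a cart in front of the work surface, level with it; the furniture and walls round the work are solid. World frame = base frame: x ahead of the robot, y to its left, z up, the work surface at z = 0. Lengths are in m, angles in rad, forces in N, time in s.
With the tool pointing down it reaches from about 0.425 to 0.875 m from the base axis. Payload 4.7 kg.
Tool frame: the origin (TCP) lies at the very end of the fingers, on their centre line; the grasp point (between the pads) lies ctrl.pinch_z behind it (ctrl.pinch_z is the distance from the TCP to the grasp point, in m); z points along the fingers, y is the line along which they close (so a half turn about z gives the same grasp; the last joint's range is limited). The gripper opens to 85 mm and grips with 20 to 120 N. Pads are 22 mm wide; open, the fingers measure 114 mm over their backs; the gripper's body (76 mm by 85 mm) begins 54 mm behind the grasp point. The pads swing forward as they close: fully open they stand 13 mm farther back than shut.
Start: joints at [-1.28, 0.321, -0.07, 1.45, 0.023, 1.371, -0.057], TCP at [0.178, 0.625, 0.231] pointing down, gripper open.
Joint ranges: [-2.86, 2.86], [-0.3, 2.09], [-1.38, 1.24], [0.06, 2.45], [-1.56, 4.7], [0.09, 2.05], [-2.69, 2.69]. Speed limits (rad/s): [2.57, 2.57, 3.14, 3.14, 3.14, 3.14, 3.14].

INTERFACE

Orientations are given as a unit quaternion [x, y, z, w].
In Python, from rig import ctrl gives the robot as it stands. The module is installed in compiled form; this text tells all that it offers.
- The arm moves only by the tool play_rows, never from a script. Its argument "steps" is a list of rows, each an object of numbers: "x", "y", "z": the shift along the tool's x, y, z in units of 400 mm (1.0 is 400 mm); "twist": the turn about the tool's z in units of 120 degrees (1.0 is 120 degrees). In form: [{"x": .., "y": .., "z": .., "twist": ..}, ...]. A call has 1 to 12 rows; each row shifts and turns the commanded pose from where the row before left it, along the tool's axes as they then stand; what a row does not reach is not made up. A row lasts 1/12 s, in which the tool goes at most 41.7 mm and 7.16 degrees, less where a joint would pass 70% of its speed; a pose out of reach is approached as far as the arm can. A call with a number of a shift or a turn outside -1 to 1 is refused whole. A call with a gripper value outside its range is refused whole. "jaw" is the opening, from 0 (shut) to 1 (fully open), set as the call begins (left out, the last holds). The fingers move at their own pace and stop on an object; the grip force is fixed at half the most. Time passes only in rows, so rows that do not move let the fingers close. It gives the time, the measured TCP pose, the force, the opening and the grip force at its end, in the units of the state.
- ctrl.read_state(): the state, without advancing time (a new reading comes with each control period).
- ctrl.snapshot(name): name is "scene" or "top" or "wrist"; returns a dict with "pixels" (480x640x3 uint8, red, green, blue), "z_map" (480x640 float32, m along the optical axis (not along the pixel's ray), 0 where there is no reading), "camera_matrix" (3x3 intrinsics, pixels), "world_to_cam" (4x4, takes a point from world to camera coordinates); the wrist camera has in their place "hand_eye" (4x4, takes a point from camera to tool coordinates, whose origin is the TCP and whose axes are the flange's). Camera axes: x right, y down, z forward; pixel columns grow to the right and rows downward; lengths in m; the calibration is good to about 2 mm. The wrist camera is an equidistant fisheye: a pixel r from the principal point sees the ray r / f radians off the axis. A picture is of the moment at which its call begins: read the wrist's pose just before it.
- ctrl.hand_in(): hands the job in; it is judged then, once.
The state is a dict: "time_s": time; "qpos": joint angles; "qd": joint speeds; "joint_efforts": joint torques, N m; "tool_pos": TCP position; "tcp_rot": TCP orientation; "ft_force": force on the tool from outside, world axes, zero at the start; "torque": the same for the moment, N m; "grip_width": opening from 0.0 (shut) to 1.0 (fully open); "gripper_force": force on a finger pad.
Only numpy, scipy, OpenCV 4.12 (cv2) and the standard library are available. Lean on these libraries where they do the work, as an engineer would, in place of code of your own. Each camera call takes 0.05 s, during which the arm holds its last target. There are 200 camera calls.

## Working session

There is one attempt and no reset: what is moved stays moved. The work goes in short steps, Python scripts to look and compute and a tool call to move; the robot and the scene stay as the last step left them, time stands still between calls to the robot, and variables do not carry over. Pictures are saved under pics/ and viewed, at most 10 in all, crops included, and the job is handed in when it is done.

Besides the shell and the picture viewer there is one more tool, called after "Call:" as name(argument=value, ...), one argument or row to a line, values as JSON. play_rows: Moves the arm, as the interface text tells. Its arguments: {"type":"object","properties":{"steps":{"type":"array"},"jaw":{"type":"number"}},"required":["steps"]}

```bash
mkdir -p pics
python3 - <<'E'
from rig import ctrl
import cv2, numpy as np
s=ctrl.read_state(); print(s, ctrl.pinch_z)
for n in ("scene","top"):
    d=ctrl.snapshot(n); cv2.imwrite(f"pics/{n}0.png",d["pixels"][:,:,::-1]); np.savez(f"{n}0.npz",**d)
    print(n,d["camera_matrix"].tolist(),np.round(d["world_to_cam"],4).tolist())
E
```

```text
{'time_s': 0.0, 'qpos': array([-1.27990568,  0.32181736, -0.07010564,  1.45167111,  0.02261713,
        1.3707945 , -0.05688656]), 'qd': array([ 1.70530871e-03, -8.62058344e-04,  6.13363799e-04, -4.28784849e-05,
        1.33007337e-03,  4.04792232e-04, -7.78325644e-04]), 'joint_efforts': array([-2.45166357e-04, -4.93586791e+01, -3.82491779e-01, -3.14330184e+01,
        1.30690713e-02,  1.15216270e-02, -8.07502865e-08]), 'tool_pos': array([0.17751974, 0.6247329 , 0.23022928]), 'tcp_rot': array([ 1.37920623e-01,  9.90442828e-01, -9.48262719e-04, -7.73442264e-05]), 'ft_force': array([-0.1129041 , -0.15266939, -0.55396139]), 'torque': array([ 0.00231696, -0.02610662,  0.02043481]), 'gripper_force': 0.0, 'grip_width': 0.9970716967257292} 0.0187
scene [[563.5829274377746, 0.0, 309.0641169606163], [0.0, 563.5829274377746, 238.35687216459246], [0.0, 0.0, 1.0]] [[-0.9501, 0.3116, 0.015, 0.5158], [0.1071, 0.371, -0.9225, -0.0359], [-0.2929, -0.8748, -0.3858, 1.471], [0.0, 0.0, 0.0, 1.0]]
top [[472.43980276273606, 0.0, 317.7806976498921], [0.0, 472.43980276273606, 231.95189243827357], [0.0, 0.0, 1.0]] [[-0.013, -0.9997, -0.0197, 0.0678], [-0.989, 0.0158, -0.1471, 0.5493], [0.1474, 0.0176, -0.9889, 0.9978], [0.0, 0.0, 0.0, 1.0]]
```

View pics/top0.png

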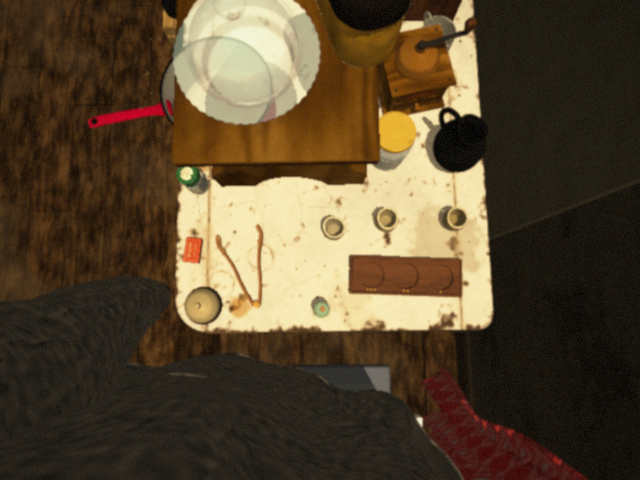

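View pics/scene0.png

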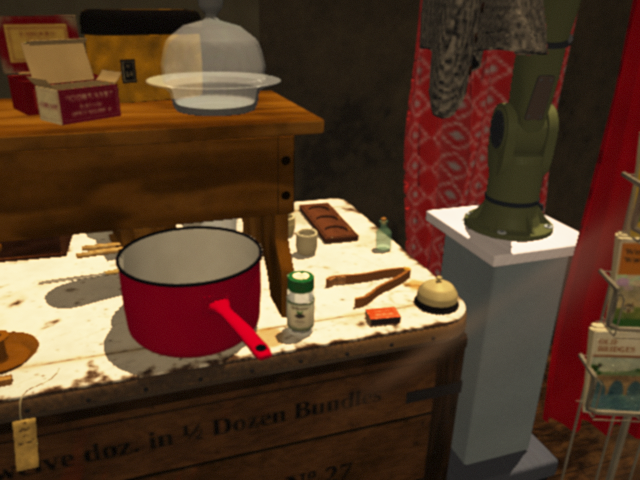

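The top view shows the tongs with the pivot at (257,303) and jaws at about (220,240) and (260,228). The cups are at (332,227), (386,218) and (455,217), and the tray is centred at (405,276). The scene view shows the tongs at (370,285) and one cup at (306,241), with the others partly hidden.

```bash
cat > h.py <<'E'
import numpy as np, cv2
def ray(d,px):
    K=d["camera_matrix"];T=d["world_to_cam"];R=T[:3,:3]
    u=np.atleast_2d(px).astype(float)
    v=np.c_[(u[:,0]-K[0,2])/K[0,0],(u[:,1]-K[1,2])/K[1,1],np.ones(len(u))]
    return -R.T@T[:3,3], v@R
def plane(d,px,z):
    o,v=ray(d,px); return o+v*((z-o[2])/v[:,2])[:,None]
def cloud(d):
    o,v=ray(d,np.stack(np.meshgrid(np.arange(640),np.arange(480)),-1).reshape(-1,2))
    return (o+v*d["z_map"].reshape(-1,1)).reshape(480,640,3)
E
python3 - <<'E'
import numpy as np,cv2
from h import *
d=dict(np.load("top0.npz")); P=cloud(d); s=dict(np.load("scene0.npz")); Q=cloud(s)
g=(P[...,0]>.3)&(P[...,0]<.9)&(abs(P[...,1])<.45)
flat=P[g&(abs(P[...,2])<.01)]; print("counter z",np.median(flat[:,2]),flat[:,2].std())
m=(g&(P[...,2]>.007)&(P[...,2]<.2)).astype(np.uint8)
n,l,st,c=cv2.connectedComponentsWithStats(m)
for i in range(1,n):
    if st[i,4]<40: continue
    p=P[l==i]; print(i,st[i].tolist(),"min",p.min(0).round(3),"max",p.max(0).round(3),"medz",np.median(p[:,2]).round(3))
    if 100<p.shape[0]<2500:
        t=p[p[:,2]>np.percentile(p[:,2],95)-.006]; cc=cv2.minAreaRect((t[:,:2]*1000).astype(np.float32)); print("   toprect",np.round(cc[0],1),np.round(cc[1],1),round(cc[2],1), "zmed",np.median(t[:,2]).round(4))
mq=((Q[...,2]>.007)&(Q[...,2]<.2)&(Q[...,0]>.3)&(Q[...,0]<.7)&(abs(Q[...,1])<.45)).astype(np.uint8)
n,l,st,c=cv2.connectedComponentsWithStats(mq)
print("scene")
for i in range(1,n):
    if st[i,4]<60: continue
    p=Q[l==i]; print(st[i].tolist(),"min",p.min(0).round(3),"max",p.max(0).round(3))
E
```

```text
counter z 0.0002591197995657213 0.002545222657317572
1 [506, 41, 59, 186, 6579] min [ 0.561 -0.405  0.007] max [ 0.9   -0.386  0.2  ] medz 0.118
2 [373, 46, 115, 126, 8085] min [ 0.681 -0.305  0.007] max [ 0.9   -0.068  0.188] medz 0.123
3 [134, 63, 40, 63, 953] min [0.763 0.356 0.067] max [0.9   0.45  0.146] medz 0.111
   toprect [830.4 373.6] [136.9  25.1] 4.4 zmed 0.1422
6 [211, 164, 156, 22, 2633] min [ 0.665 -0.047  0.007] max [0.689 0.289 0.168] medz 0.102
7 [176, 167, 33, 27, 633] min [0.647 0.311 0.007] max [0.688 0.358 0.111] medz 0.1
   toprect [666.9 335.1] [35.2 44.8] 0.6 zmed 0.1059
11 [375, 207, 23, 25, 426] min [ 0.552 -0.114  0.007] max [ 0.602 -0.067  0.055] medz 0.034
   toprect [577.5 -92.3] [49.  44.3] 0.7 zmed 0.05
12 [442, 206, 26, 25, 472] min [ 0.552 -0.266  0.007] max [ 0.601 -0.218  0.058] medz 0.036
   toprect [ 576.5 -243.3] [45.8 47. ] 65.5 zmed 0.0518
15 [322, 216, 23, 24, 413] min [0.536 0.002 0.007] max [0.585 0.051 0.058] medz 0.029
   toprect [560.2  25.2] [45.9 47. ] 89.1 zmed 0.0517
16 [215, 224, 48, 84, 633] min [0.389 0.186 0.007] max [0.574 0.29
[... 337 characters left out ...]
min [0.355 0.278 0.007] max [0.437 0.357 0.061] medz 0.039
   toprect [395.3 317.6] [53.6 47.7] 81.2 zmed 0.0454
27 [313, 300, 18, 18, 253] min [0.366 0.036 0.009] max [0.402 0.073 0.081] medz 0.05
   toprect [385.4  54.7] [16.7 16.5] 89.1 zmed 0.0755
scene
[296, 203, 63, 52, 1842] min [ 0.401 -0.26   0.007] max [0.584 0.055 0.053]
[242, 210, 74, 125, 4480] min [ 0.551 -0.108  0.007] max [0.7   0.362 0.2  ]
[376, 217, 16, 34, 412] min [0.366 0.042 0.007] max [0.402 0.078 0.078]
[326, 267, 86, 38, 1020] min [0.387 0.184 0.007] max [0.573 0.295 0.023]
[415, 276, 43, 37, 1117] min [0.359 0.289 0.007] max [0.435 0.363 0.06 ]
[366, 307, 36, 17, 458] min [0.487 0.325 0.007] max [0.547 0.368 0.018]
```

Call:
play_rows(
  steps=[
    {"x": -0.0613, "y": -0.0485},
    {"x": -0.0613, "y": -0.0485},
    {"x": -0.0613, "y": -0.0485},
    {"x": -0.0613, "y": -0.0485},
    {"x": -0.0613, "y": -0.0485},
    {"x": -0.0613, "y": -0.0485},
    {"x": -0.0613, "y": -0.0485},
    {"x": -0.0613, "y": -0.0485},
    {"x": -0.0613, "y": -0.0485},
    {"x": -0.0613, "y": -0.0485},
    {"x": -0.0613, "y": -0.0485},
    {"x": -0.0613, "y": -0.0485},
  ],
  jaw=1.0,
)

```text
validation failed for argument at $.st...
```

Call:
play_rows(
  steps=[
    {"x": -0.0613, "y": -0.0485},
    {"x": -0.0613, "y": -0.0485},
    {"x": -0.0613, "y": -0.0485},
    {"x": -0.0613, "y": -0.0485},
    {"twist": -0.05},
    {"twist": -0.05},
    {"twist": -0.05},
    {"twist": -0.05},
    {"twist": -0.05},
    {},
  ],
)

```text
validation failed for argument at $.st...
```

```bash
cat >> h.py <<'E'
from scipy.spatial.transform import Rotation as Ro
def wsnap(ctrl,name):
    s=ctrl.read_state(); d=ctrl.snapshot("wrist")
    d["pos"]=s["tool_pos"]; d["R"]=Ro.from_quat(s["tcp_rot"]).as_matrix()
    cv2.imwrite(f"pics/{name}.png",d["pixels"][:,:,::-1]); np.savez(name+".npz",**d); return d
def wray(d,px):
    K=d["camera_matrix"];H=d["hand_eye"]; u=np.atleast_2d(px).astype(float)
    a=(u-K[:2,2])/[K[0,0],K[1,1]]; r=np.linalg.norm(a,axis=1)+1e-12
    v=np.c_[a*(np.sin(r)/r)[:,None],np.cos(r)]
    M=d["R"]@H[:3,:3]; return d["pos"]+d["R"]@H[:3,3], v@M.T
def wplane(d,px,z):
    o,v=wray(d,px); return o+v*((z-o[2])/v[:,2])[:,None]
E
python3 - <<'E'
from rig import ctrl
from h import *
d=wsnap(ctrl,"w1"); print(d["pos"],d["R"].round(4).tolist(),d["hand_eye"].round(3).tolist(),d["camera_matrix"].tolist()); print(ctrl.read_state()["qpos"].round(3))
E
```

```text
[0.177543   0.62479402 0.23035396] [[-0.9619, 0.2733, -0.0004], [0.2733, 0.9619, -0.0016], [-0.0001, -0.0017, -1.0]] [[-0.001, -0.945, -0.328, 0.086], [1.0, -0.001, 0.0, 0.001], [-0.0, -0.328, 0.945, -0.143], [0.0, 0.0, 0.0, 1.0]] [[371.64829954431775, 0.0, 321.29279712436556], [0.0, 371.64829954431775, 239.47142801431642], [0.0, 0.0, 1.0]]
[-1.28   0.322 -0.07   1.451  0.023  1.371 -0.057]
```

View pics/w1.png

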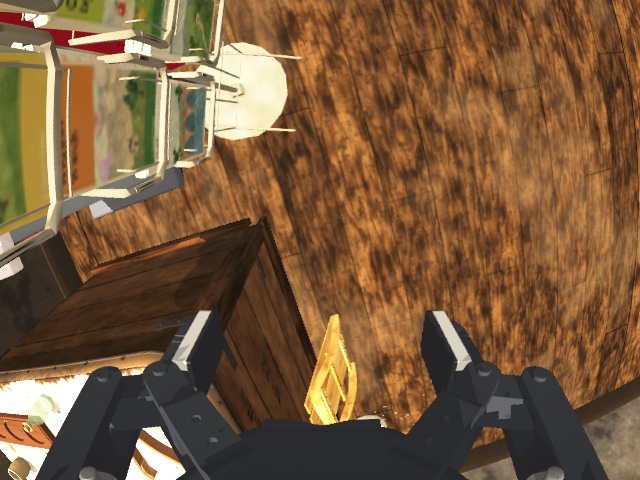

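The wrist picture only shows the floor and the edge of the counter at lower left. The moves were refused, so I'll send all four keys in each row.

Call:
play_rows(
  steps=[
    {"x": -0.0613, "y": -0.0485, "z": 0, "twist": 0},
    {"x": -0.0613, "y": -0.0485, "z": 0, "twist": 0},
    {"x": -0.0613, "y": -0.0485, "z": 0, "twist": 0},
    {"x": -0.0613, "y": -0.0485, "z": 0, "twist": 0},
    {"x": -0.0613, "y": -0.0485, "z": 0, "twist": 0},
    {"x": -0.0613, "y": -0.0485, "z": 0, "twist": 0},
    {"x": -0.0613, "y": -0.0485, "z": 0, "twist": 0},
    {"x": -0.0613, "y": -0.0485, "z": 0, "twist": 0},
    {"x": -0.0613, "y": -0.0485, "z": 0, "twist": 0},
    {"x": -0.0613, "y": -0.0485, "z": 0, "twist": 0},
    {"x": -0.0613, "y": -0.0485, "z": 0, "twist": 0},
    {"x": -0.0613, "y": -0.0485, "z": 0, "twist": 0},
  ],
  jaw=1.0,
)

```text
time_s: 1.15
tool_pos: [0.3976, 0.3194, 0.2312]
tcp_rot: [0.138, 0.99, 0.0, -0.0]
ft_force: [-0.2, -0.1, 0.6]
grip_width: 0.996
gripper_force: 0.0
```

Call:
play_rows(
  steps=[
    {"x": -0.0613, "y": -0.0485, "z": 0, "twist": 0},
    {"x": -0.0613, "y": -0.0485, "z": 0, "twist": 0},
    {"x": -0.0613, "y": -0.0485, "z": 0, "twist": 0},
    {"x": -0.0613, "y": -0.0485, "z": 0, "twist": 0},
    {"x": 0, "y": 0, "z": 0, "twist": -0.05},
    {"x": 0, "y": 0, "z": 0, "twist": -0.05},
    {"x": 0, "y": 0, "z": 0, "twist": -0.05},
    {"x": 0, "y": 0, "z": 0, "twist": -0.05},
    {"x": 0, "y": 0, "z": 0, "twist": -0.05},
    {"x": 0, "y": 0, "z": 0, "twist": 0},
  ],
)

```text
time_s: 1.98
tool_pos: [0.47, 0.2193, 0.2311]
tcp_rot: [-0.124, 0.992, -0.0, -0.0]
ft_force: [0.4, -0.2, 0.1]
grip_width: 1.002
gripper_force: 0.0
```

Run:
```python
from rig import ctrl
from h import *
d=wsnap(ctrl,"w2"); print(d["pos"],d["R"].round(4).tolist()); print(ctrl.read_state()["qpos"].round(3), ctrl.read_state()["time_s"])
```

```text
[0.47004141 0.21931482 0.23106743] [[-0.9691, -0.2467, -0.0004], [-0.2467, 0.9691, -0.0002], [0.0005, -0.0001, -1.0]]
[-0.765  0.037  0.285  1.783 -0.011  1.323  1.338] 2.0333
```

View pics/w2.png

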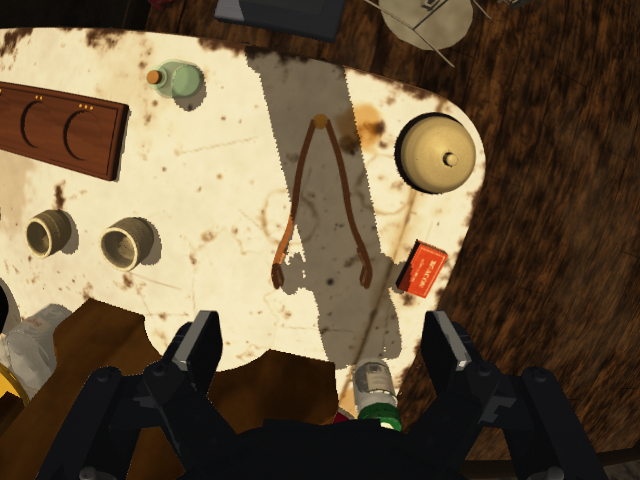

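The wrist view shows the tongs opening downwards in the image, with the pivot at (320,121) and jaw tips at (277,280) and (366,280). The tray is at the left, and two cups are at (50,233) and (127,243).

```bash
cat >> h.py <<'E'
def wcloud(d):
    g=np.stack(np.meshgrid(np.arange(640),np.arange(480)),-1).reshape(-1,2)
    K=d["camera_matrix"]; o,v=wray(d,g); a=(g-K[:2,2])/K[0,0]
    c=np.cos(np.linalg.norm(a,axis=1)); return (o+v*(d["z_map"].reshape(-1)/c)[:,None]).reshape(480,640,3)
E
python3 - <<'E'
from h import *
d=dict(np.load("w2.npz")); P=wcloud(d)
roi=np.zeros((480,640),bool); roi[105:295,262:385]=1
cnt=P[roi&(abs(P[...,2])<.008)]; print("counter",np.median(cnt[:,2]))
m=roi&(P[...,2]>.010)&(P[...,2]<.028)
print("tongs top z",np.percentile(P[m][:,2],[50,80,95]),m.sum())
px=np.argwhere(m&(P[...,2]>.016))[:,::-1]; W=wplane(d,px,.02)[:,:2]
h0=np.arctan2(-.2467,.9691)+np.pi/2-np.pi/2
ang=np.radians(14.3)
piv=np.array([.397,.20])
for it in range(4):
    e=np.array([np.cos(ang),np.sin(ang)]); n=np.array([-e[1],e[0]])
    X=(W-piv)@e; Y=(W-piv)@n
    L=[]
    for sg in (1,-1):
        k=(X>.05)&(X<.102)&(sg*Y>0); vx,vy,x0,y0=cv2.fitLine(np.c_[X,Y][k].astype(np.float32),cv2.DIST_HUBER,0,.01,.01).ravel(); L.append((vy/vx,y0+(.076-x0)*vy/vx))
    da=(np.arctan(L[0][0])+np.arctan(L[1][0]))/2
    ang+=da; piv=piv+n*((L[0][1]+L[1][1])/2-.076*da)
    piv=piv+e*(X.max()-.175)*.999 if it==0 else piv
print("angle",np.degrees(ang),"slopes",L,"piv",piv,"X range",X.min(),X.max())
# mid spacing at grip, jaws
for x in (.05,.076,.10,.14,.155,.17):
    k=abs(X-x)<.004; yy=Y[k]; print(x,yy[yy>0].mean().round(4),yy[yy<0].mean().round(4), yy.max().round(4), yy.min().round(4))
print("xmin of pivot",X[abs(Y)<.012].min(), "grip",piv+e*.076,"jaw",piv+e*.155)
# top camera same
t=dict(np.load("top0.npz")); Q=cloud(t); r=np.zeros((480,640),bool); r[220:312,212:268]=1
k=r&(Q[...,2]>.014)&(Q[...,2]<.028); V=plane(t,np.argwhere(k)[:,::-1],.02)[:,:2]
X=(V-piv)@e;Y=(V-piv)@n; print("top: X",X.min(),X.max()); 
for x in (.076,.155):
    q=abs(X-x)<.008; print(Y[q&(Y>0)].mean(),Y[q&(Y<0)].mean())
E
```

```text
counter 0.0004155980441070961
tongs top z [0.0203271  0.02106493 0.02174816] 2582
angle 14.679803767855962 slopes [(np.float32(0.17475416), np.float32(0.025493648)), (np.float32(-0.17475411), np.float32(-0.025493648))] piv [0.39073492 0.19921528] X range -0.005232466890314564 0.1746673444645674
0.05 0.0211 -0.021 0.0245 -0.0245
0.076 0.0255 -0.0255 0.0287 -0.0291
0.1 0.0303 -0.0301 0.0341 -0.0338
0.14 0.0446 -0.0443 0.0506 -0.05
0.155 0.0488 -0.0485 0.0534 -0.053
0.17 0.0466 -0.0467 0.0507 -0.0515
xmin of pivot -0.005232466890314564 grip [0.46425406 0.21847496] jaw [0.54067527 0.2384949 ]
top: X -0.0021499296830185853 0.1771090348403134
0.023615261212066762 -0.025714347467791155
0.04676382864780573 -0.04929000259245529
```

Call:
play_rows(
  steps=[
    {"x": 0.0125, "y": 0.001, "z": 0.08, "twist": -0.0033},
    {"x": 0, "y": 0, "z": 0.09, "twist": 0},
    {"x": 0, "y": 0, "z": 0.09, "twist": 0},
    {"x": 0, "y": 0, "z": 0.09, "twist": 0},
    {"x": 0, "y": 0, "z": 0.08, "twist": 0},
    {"x": 0, "y": 0, "z": 0.06, "twist": 0},
    {"x": 0, "y": 0, "z": 0.04, "twist": 0},
    {"x": 0, "y": 0, "z": 0.02, "twist": 0},
    {"x": 0, "y": 0, "z": 0.01, "twist": 0},
    {"x": 0, "y": 0, "z": 0.008, "twist": 0},
    {"x": 0, "y": 0, "z": 0, "twist": 0},
  ],
)

```text
time_s: 2.95
tool_pos: [0.4658, 0.219, 0.0046]
tcp_rot: [-0.126, 0.992, 0.0, 0.0]
ft_force: [-0.4, -0.7, -0.2]
grip_width: 1.002
gripper_force: 0.0
```

Call:
play_rows(
  steps=[
    {"x": 0, "y": 0, "z": 0, "twist": 0},
    {"x": 0, "y": 0, "z": 0, "twist": 0},
    {"x": 0, "y": 0, "z": 0, "twist": 0},
    {"x": 0, "y": 0, "z": 0, "twist": 0},
    {"x": 0, "y": 0, "z": 0, "twist": 0},
    {"x": 0, "y": 0, "z": 0, "twist": 0},
  ],
  jaw=0.576,
)

```text
time_s: 3.45
tool_pos: [0.4668, 0.2196, 0.006]
tcp_rot: [-0.127, 0.992, 0.001, 0.002]
ft_force: [-0.8, 0.2, 6.4]
grip_width: 0.578
gripper_force: 6.6
```

Run:
```python
from rig import ctrl
from h import *
d=wsnap(ctrl,"w3"); print(d["pos"],ctrl.read_state()["qpos"].round(3))
```

```text
[0.46676407 0.21960825 0.0060164 ] [-0.738  0.274  0.274  2.02  -0.098  0.857  1.415]
```

View pics/w3.png

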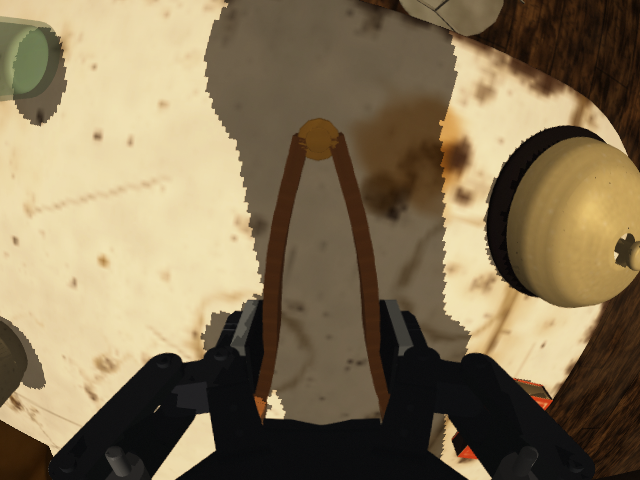

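The tongs are gripped between the fingers, with the pivot at (318,139) and the pads on the straight sections near row 340. I'll lift them gently.

Call:
play_rows(
  steps=[
    {"x": 0, "y": 0, "z": -0.01, "twist": 0},
    {"x": 0, "y": 0, "z": -0.015, "twist": 0},
    {"x": 0, "y": 0, "z": -0.03, "twist": 0},
    {"x": 0, "y": 0, "z": -0.05, "twist": 0},
    {"x": 0, "y": 0, "z": -0.06, "twist": 0},
    {"x": 0, "y": 0, "z": -0.07, "twist": 0},
    {"x": 0, "y": 0, "z": -0.07, "twist": 0},
    {"x": 0, "y": 0, "z": -0.04, "twist": 0},
    {"x": 0, "y": 0, "z": 0, "twist": 0},
  ],
)

```text
time_s: 4.25
tool_pos: [0.4679, 0.2199, 0.1474]
tcp_rot: [-0.126, 0.992, 0.002, 0.004]
ft_force: [1.1, 1.1, -0.1]
grip_width: 0.58
gripper_force: 4.2
```

Run:
```python
from rig import ctrl
from h import *
d=wsnap(ctrl,"w4"); s=ctrl.read_state(); print(d["pos"],d["R"].round(4).tolist(),s["qpos"].round(3),s["ft_force"])
P=wcloud(d)
L=(P-d["pos"])@d["R"]   # tool coords
roi=np.zeros((480,640),bool); roi[100:420,220:420]=1
m=roi&(L[...,2]<.03)&(L[...,2]>-.06)
hx=-L[...,0]; 
for a,b in ((-.09,-.07),(-.07,-.06),(-.06,-.05),(-.05,-.04),(-.04,-.03),(-.03,-.02)):
    k=m&(hx>a)&(hx<b); y=L[...,1][k]; z=L[...,2][k]
    if k.sum(): print(a,b,k.sum(),"y",y.min().round(4),y.max().round(4),"topz",np.percentile(z,[10,50]).round(4))
print("rear hx",hx[m].min())
g=roi&(P[...,2]<.01); print(np.median(P[g][:,2]))
```

```text
[0.4678983  0.2198846  0.14735582] [[-0.968, -0.2507, 0.0073], [-0.2507, 0.9681, 0.0049], [-0.0082, 0.0029, -1.0]] [-0.763  0.092  0.288  1.906 -0.03   1.142  1.36 ] [-0.34789703  0.46967225 -1.71074002]
-0.09 -0.07 1926 y -0.0108 0.0115 topz [-0.0157 -0.0143]
-0.07 -0.06 984 y -0.0135 0.0142 topz [-0.0149 -0.014 ]
-0.06 -0.05 948 y -0.016 0.0171 topz [-0.0148 -0.014 ]
-0.05 -0.04 889 y -0.0179 0.0198 topz [-0.0149 -0.0141]
-0.04 -0.03 865 y -0.0197 0.0212 topz [-0.0149 -0.0141]
-0.03 -0.02 828 y -0.0212 0.0229 topz [-0.0149 -0.0141]
rear hx -0.08471286128250727
0.0004269930481899942
```

View pics/w4.png

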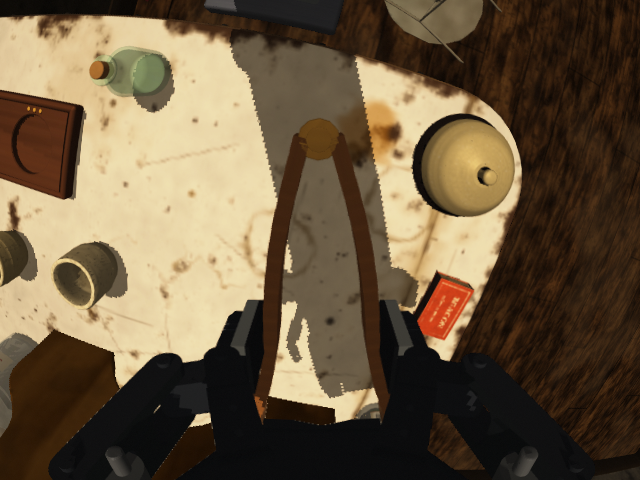

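The tongs hang level in the pads, with their underside 6 mm below the TCP and the jaw centre 78 mm ahead of it. Next I'll go over the tray and cups and measure them.

Call:
play_rows(
  steps=[
    {"x": 0.0147, "y": -0.0788, "z": 0, "twist": 0},
    {"x": 0.0147, "y": -0.0788, "z": 0, "twist": 0},
    {"x": 0.0147, "y": -0.0788, "z": 0, "twist": 0},
    {"x": 0.0147, "y": -0.0788, "z": 0, "twist": 0},
    {"x": 0.0147, "y": -0.0788, "z": 0, "twist": 0},
    {"x": 0.0147, "y": -0.0788, "z": 0, "twist": 0},
    {"x": 0.0147, "y": -0.0788, "z": 0, "twist": 0},
    {"x": 0.0147, "y": -0.0788, "z": 0, "twist": 0},
    {"x": 0.0147, "y": -0.0788, "z": 0, "twist": 0},
    {"x": 0.0147, "y": -0.0788, "z": 0, "twist": 0},
  ],
)

```text
time_s: 5.13
tool_pos: [0.4862, -0.1026, 0.141]
tcp_rot: [-0.126, 0.992, 0.0, -0.001]
ft_force: [1.0, 0.8, -0.3]
grip_width: 0.58
gripper_force: 4.2
```

Call:
play_rows(
  steps=[
    {"x": 0, "y": 0, "z": 0, "twist": 0.0575},
    {"x": 0, "y": 0, "z": 0, "twist": 0.0575},
    {"x": 0, "y": 0, "z": 0, "twist": 0.0575},
    {"x": 0, "y": 0, "z": 0, "twist": 0.0575},
    {"x": 0, "y": 0, "z": 0, "twist": 0.0575},
    {"x": 0, "y": 0, "z": 0, "twist": 0},
  ],
)

```text
time_s: 5.63
tool_pos: [0.4863, -0.1012, 0.1409]
tcp_rot: [0.175, 0.985, -0.0, -0.001]
ft_force: [-0.8, -0.4, -1.3]
grip_width: 0.579
gripper_force: 4.2
```

Run:
```python
from rig import ctrl
from h import *
d=wsnap(ctrl,"w5"); s=ctrl.read_state(); print(d["pos"],d["R"].round(4).tolist(),s["qpos"].round(3),s["ft_force"])
```

```text
[ 0.48632999 -0.10118821  0.1408911 ] [[-0.9388, 0.3445, -0.0025], [0.3445, 0.9388, -0.0], [0.0023, -0.0009, -1.0]] [-0.441  0.06   0.617  1.956 -0.038  1.139  1.415] [ 0.42108779 -0.04494535 -0.61024995]
```

View pics/w5.png

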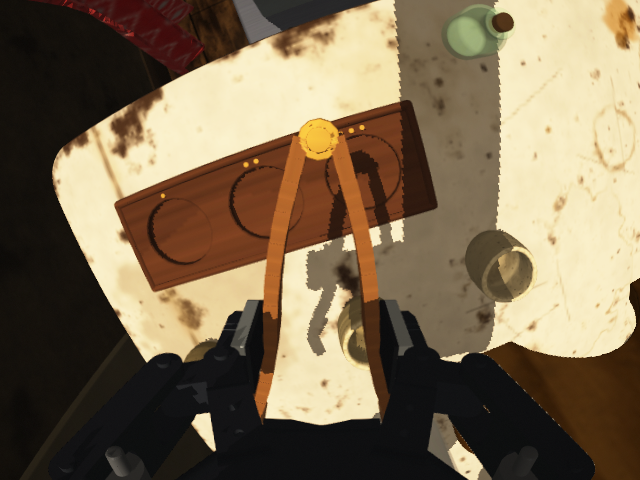

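The tray shows wells 1 to 3 at (183,230), (267,201) and (363,172), with its pips at rows 128–196. Cup A's rim is at (515,273), cup B is under the jaws at (355,335), and cup C is partly hidden at (200,350).

```bash
cat >> h.py <<'E'
def cups(P,guess,lo=.046):
    for g in guess:
        k=(np.hypot(P[...,0]-g[0],P[...,1]-g[1])<.04)&(P[...,2]>lo)&(P[...,2]<.062); p=P[k]
        if len(p)<15: print(g,"few"); continue
        c,r=cv2.minEnclosingCircle((p[:,:2]*1000).astype(np.float32)); z=np.percentile(p[:,2],90); print(g,len(p),np.round(c,1),round(r,1),z.round(4))
E
python3 - <<'E'
from h import *
G=[(.56,.025),(.577,-.092),(.577,-.243)]
t=dict(np.load("top0.npz")); print("top");cups(cloud(t),G)
for n in("w2","w4","w5"):
    d=dict(np.load(n+".npz")); print(n); cups(wcloud(d),G)
d=dict(np.load("w5.npz")); P=wcloud(d)
def fit(P,P2,lab):
    m=(P[...,2]>.012)&(P[...,2]<.021)&(P[...,0]>.39)&(P[...,0]<.52)&(P[...,1]<.01)&(P[...,1]>-.27)
    p=(P[m][:,:2]*1000).astype(np.float32); print(lab,"tray",cv2.minAreaRect(p),np.median(P[m][:,2]))
    for y in(-.209,-.133,-.057):
        k=(np.hypot(P[...,0]-.455,P[...,1]-y)<.032)&(P[...,2]<.0125)&(P[...,2]>.004); q=(P[k][:,:2]*1000).astype(np.float32)
        print(len(q),cv2.minEnclosingCircle(q),np.median(P[k][:,2])) if len(q)>20 else 0
fit(P,0,"w5"); fit(cloud(t),0,"top")
c=wplane(d,[(116,203),(409,101),(437,208),(155,291),(181,230),(267,202),(363,172)],.016); print(c[:,:2].round(4).tolist(), c[:4].mean(0))
E
```

```text
top
(0.56, 0.025) 160 [561.9  25.4] 25.6 0.0545
(0.577, -0.092) 148 [578.1 -92.2] 25.2 0.0526
(0.577, -0.243) 168 [ 577.6 -243. ] 24.6 0.0547
w2
(0.56, 0.025) 711 [558.   25.7] 25.8 0.0529
(0.577, -0.092) 434 [574.7 -91.9] 25.1 0.0508
(0.577, -0.243) few
w4
(0.56, 0.025) 993 [557.3  26.3] 25.4 0.0528
(0.577, -0.092) 104 [577.9 -75.2] 16.4 0.0501
(0.577, -0.243) few
w5
(0.56, 0.025) 1304 [557.6  24.4] 25.6 0.053
(0.577, -0.092) 486 [573.3 -97.8] 24.1 0.0509
(0.577, -0.243) few
w5 tray ((451.1867980957031, -132.30482482910156), (250.7610626220703, 86.6029052734375), 87.20606994628906) 0.016305994411622532
2975 ((448.810791015625, -210.0474395751953), 27.814029693603516) 0.009475136701401154
2996 ((451.7369079589844, -133.0160369873047), 28.19517707824707) 0.009487587670123088
3211 ((455.26434326171875, -56.4317512512207), 28.270645141601562) 0.009522656390263728
top tray ((454.39501953125, -131.51443481445312), (248.8718719482422, 86.08722686767578), 87.28536987304688) 0.016166932752871954
472 ((452.4049987792969, -207.7699432373047), 29.615520477294922) 0.009373414603057073
471 ((456.60931396484375, -132.19540405273438), 29.624969482421875) 0.009390445642980305
459 ((455.09820556640625, -57.165687561035156), 30.552560806274414) 0.009392380903334496
[[0.4044, -0.251], [0.4155, -0.0077], [0.4992, -0.011], [0.4872, -0.2552], [0.4466, -0.2051], [0.4509, -0.1309], [0.4542, -0.0567]] [ 0.45156979 -0.13123285  0.016     ]
```

Call:
play_rows(
  steps=[
    {"x": -0.0333, "y": -0.0643, "z": 0.01, "twist": 0},
    {"x": -0.0333, "y": -0.0643, "z": 0.03, "twist": 0},
    {"x": -0.0333, "y": -0.0643, "z": 0.03, "twist": 0},
    {"x": -0.0333, "y": -0.0643, "z": 0.02, "twist": 0},
    {"x": 0, "y": 0, "z": 0, "twist": 0},
    {"x": 0, "y": 0, "z": 0, "twist": 0},
  ],
)

```text
time_s: 6.18
tool_pos: [0.501, -0.2178, 0.1049]
tcp_rot: [0.174, 0.985, -0.001, -0.001]
ft_force: [0.5, 0.1, -1.2]
grip_width: 0.572
gripper_force: 4.2
```

Run:
```python
from rig import ctrl
from h import *
d=wsnap(ctrl,"w6"); s=ctrl.read_state(); print(d["pos"],d["R"].round(4).tolist(),s["qpos"].round(3),s["ft_force"])
t=ctrl.snapshot("top"); im=t["pixels"][:,:,::-1]; np.savez("top6.npz",**t)
a=cv2.resize(im[160:310,310:510],(800,600),interpolation=cv2.INTER_CUBIC); cv2.imwrite("pics/t6.png",a)
```

```text
[ 0.50101159 -0.21783206  0.10494224] [[-0.9396, 0.3423, -0.0028], [0.3423, 0.9396, -0.0006], [0.0024, -0.0016, -1.0]] [-0.263  0.238  0.702  1.882 -0.173  1.085  1.73 ] [-0.03035713  0.66691415 -0.66660476]
```

View pics/t6.png

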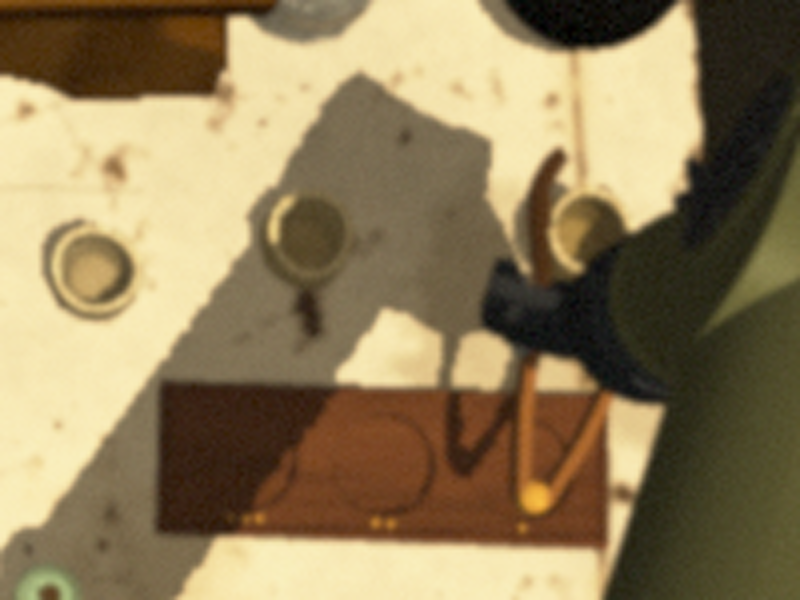

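The crop shows the left jaw at about (545,150–270), beside and above cup C at (588,232), with the pivot at (536,497). I'll check their alignment in the top camera's own frame.

Run:
```python
from h import *
t=dict(np.load("top6.npz")); P=cloud(t)
r=np.zeros((480,640),bool); r[195:288,430:462]=1
p=P[r&(P[...,2]>.105)&(P[...,2]<.13)]
e=np.array([.9396,-.3423]); n=-np.array([e[1],-e[0]]); n=np.array([.3423,.9396])
tcp=np.array([.501,-.2178]); q=p[:,:2]-tcp; X=q@e; Y=q@n
print("ztop",np.median(p[:,2]),"X",X.min(),X.max())
for a in np.arange(-.09,.11,.01):
    k=(X>a)&(X<a+.01); 
    if k.sum(): print(a.round(3),k.sum(),Y[k].min().round(4),Y[k].max().round(4))
for c in((.5776,-.243),):
    c=np.array(c)-tcp; print("cup in tool frame (top cam)",c@e,c@n)
cups(P,[(.56,.025),(.577,-.092),(.577,-.243)])
```

```text
ztop 0.11870973468637369 X -0.08287486171859933 0.10062916183778389
-0.09 12 -0.0008 0.0083
-0.08 52 -0.0063 0.013
-0.07 49 -0.0098 0.0166
-0.06 43 -0.0125 0.0191
-0.05 47 -0.0141 0.0212
-0.04 48 -0.0173 0.0237
-0.03 46 -0.0178 0.0256
-0.02 36 -0.0175 0.0353
-0.01 20 0.0215 0.0421
0.02 5 0.0284 0.0326
0.03 23 0.0275 0.0358
0.04 23 0.0294 0.0391
0.05 27 0.0342 0.0441
0.06 30 0.0357 0.0472
0.07 25 0.0394 0.0488
0.08 27 0.0382 0.0493
0.09 20 0.0373 0.0471
0.1 1 0.0408 0.0408
cup in tool frame (top cam) 0.08059932 0.0025422599999999976
(0.56, 0.025) 155 [561.9  25.2] 25.6 0.054
(0.577, -0.092) 148 [578.2 -91.9] 25.1 0.0521
(0.577, -0.243) 114 [ 577.3 -242.5] 24.6 0.0543
```

Call:
play_rows(
  steps=[
    {"x": 0, "y": 0, "z": 0.03, "twist": 0},
    {"x": 0, "y": 0, "z": 0.05, "twist": 0},
    {"x": 0, "y": 0, "z": 0.05, "twist": 0},
    {"x": 0, "y": 0, "z": 0.035, "twist": 0},
    {"x": 0, "y": 0, "z": 0.02, "twist": 0},
    {"x": 0, "y": 0, "z": 0.01, "twist": 0},
    {"x": 0, "y": 0, "z": 0, "twist": 0},
  ],
)

```text
time_s: 6.87
tool_pos: [0.5021, -0.2152, 0.0273]
tcp_rot: [0.173, 0.985, 0.0, -0.001]
ft_force: [-0.8, 0.3, -0.2]
grip_width: 0.578
gripper_force: 4.2
```

Call:
play_rows(
  steps=[
    {"x": 0, "y": 0, "z": 0, "twist": 0},
    {"x": 0, "y": 0, "z": 0, "twist": 0},
    {"x": 0, "y": 0, "z": 0, "twist": 0},
    {"x": 0, "y": 0, "z": 0, "twist": 0},
    {"x": 0, "y": 0, "z": 0, "twist": 0},
    {"x": 0, "y": 0, "z": 0, "twist": 0},
  ],
  jaw=0,
)

```text
time_s: 7.37
tool_pos: [0.503, -0.2161, 0.0286]
tcp_rot: [0.173, 0.985, 0.0, 0.001]
ft_force: [-0.4, 0.2, 0.7]
grip_width: 0.419
gripper_force: 60.1
```

```bash
cat >> h.py <<'E'
def tongs(d):
    L=(wcloud(d)-d["pos"])@d["R"]; roi=np.zeros((480,640),bool); roi[100:420,220:420]=1
    m=roi&(L[...,2]<.03)&(L[...,2]>-.06); hx=-L[...,0]
    k=m&(hx>-.06)&(hx<-.025); a=np.polyfit(hx[k],L[...,2][k],1)
    print("rear",hx[m].min().round(4),"ymid",[round(float((L[...,1][q].min()+L[...,1][q].max())/2),4) for q in (m&(hx>-.065)&(hx<-.055),m&(hx>-.035)&(hx<-.025))],"top z at -.04",np.median(L[...,2][k]).round(4),"pitch",a[0].round(4))
E
python3 - <<'E'
from rig import ctrl
from h import *
d=wsnap(ctrl,"w7"); s=ctrl.read_state(); print(d["pos"],s["ft_force"],s["grip_width"],s["gripper_force"]); tongs(d)
E
```

```text
[ 0.50302266 -0.21610268  0.02861073] [0.79051393 0.32061788 0.19107522] 0.4180901872176211 60.11610567569733
rear -0.0948 ymid [0.0005, -0.0006] top z at -.04 0.0125 pitch -0.0466
```

Call:
play_rows(
  steps=[
    {"x": 0, "y": 0, "z": -0.01, "twist": 0},
    {"x": 0, "y": 0, "z": -0.02, "twist": 0},
    {"x": 0, "y": 0, "z": -0.03, "twist": 0},
    {"x": 0, "y": 0, "z": -0.04, "twist": 0},
    {"x": 0, "y": 0, "z": -0.05, "twist": 0},
    {"x": 0, "y": 0, "z": -0.04, "twist": 0},
    {"x": 0, "y": 0, "z": -0.02, "twist": 0},
    {"x": 0, "y": 0, "z": 0, "twist": 0},
  ],
)

```text
time_s: 8.08
tool_pos: [0.504, -0.2168, 0.1148]
tcp_rot: [0.173, 0.985, 0.0, 0.002]
ft_force: [1.9, -0.6, -1.0]
grip_width: 0.419
gripper_force: 60.0
```

```bash
sed -i 's/(L\[...,2\]<.03)/(L[...,2]<.005)/' h.py
python3 - <<'E'
from rig import ctrl
from h import *
d=wsnap(ctrl,"w8"); s=ctrl.read_state(); print(d["pos"],d["R"].round(4).tolist(),s["ft_force"],s["grip_width"],s["qpos"].round(3)); tongs(d)
P=wcloud(d)
t=ctrl.snapshot("top"); Q=cloud(t)
e=-d["R"][:2,0]; n=d["R"][:2,1]; q=Q[...,:2]-d["pos"][:2]; X=q@e; Y=q@n
k=(X>.045)&(X<.115)&(abs(Y)<.024)&(Q[...,2]>.06)&(Q[...,2]<.2); z=Q[...,2][k]; print("cup top",k.sum(),np.percentile(z,[5,50,90,97]),"X",X[k].min(),X[k].max(),"Y",Y[k].min(),Y[k].max())
E
```

```text
[ 0.50396536 -0.21684438  0.11482579] [[-0.9398, 0.3416, 0.0047], [0.3416, 0.9398, -0.0006], [-0.0047, 0.0011, -1.0]] [ 0.13742946  0.38814035 -1.88196358] 0.41768336397334566 [-0.269  0.228  0.707  1.874 -0.167  1.096  1.724]
rear -0.0866 ymid [-0.0001, -0.0] top z at -.04 -0.012 pitch 0.0266
cup top 439 [0.09092709 0.11550262 0.13646662 0.13851555] X 0.04503810495893176 0.10160440919417509 Y -0.023307517501835583 0.023984714394801605
```

Call:
play_rows(
  steps=[
    {"x": 0, "y": 0, "z": 0, "twist": 0.03},
    {"x": 0, "y": 0, "z": 0, "twist": 0.055},
    {"x": 0, "y": 0, "z": 0, "twist": 0.056},
    {"x": 0, "y": 0, "z": 0, "twist": 0.056},
    {"x": 0, "y": 0, "z": 0, "twist": 0.056},
    {"x": 0, "y": 0, "z": 0, "twist": 0.056},
    {"x": 0, "y": 0, "z": 0, "twist": 0.056},
    {"x": 0, "y": 0, "z": 0, "twist": 0.056},
    {"x": 0, "y": 0, "z": 0, "twist": 0.056},
    {"x": 0, "y": 0, "z": 0, "twist": 0.056},
    {"x": 0, "y": 0, "z": 0, "twist": 0.05},
    {"x": 0, "y": 0, "z": 0, "twist": 0},
  ],
)

```text
time_s: 9.18
tool_pos: [0.5015, -0.2158, 0.1108]
tcp_rot: [0.708, 0.707, -0.001, -0.001]
ft_force: [0.4, -0.7, -1.6]
grip_width: 0.417
gripper_force: 60.0
```

Call:
play_rows(
  steps=[
    {"x": 0.03, "y": -0.02, "z": 0, "twist": 0},
    {"x": 0.045, "y": -0.03, "z": 0, "twist": 0},
    {"x": 0.05, "y": -0.034, "z": 0, "twist": 0},
    {"x": 0.05, "y": -0.033, "z": 0, "twist": 0},
    {"x": 0.034, "y": -0.022, "z": 0, "twist": 0},
    {"x": 0, "y": 0, "z": 0, "twist": 0},
    {"x": 0, "y": 0, "z": 0, "twist": 0},
  ],
)

```text
time_s: 9.77
tool_pos: [0.4464, -0.1317, 0.1118]
tcp_rot: [0.705, 0.709, 0.0, -0.0]
ft_force: [0.3, -1.0, -0.6]
grip_width: 0.413
gripper_force: 60.1
```

Run:
```python
from rig import ctrl
from h import *
d=wsnap(ctrl,"w9"); s=ctrl.read_state(); print(d["pos"],d["R"].round(4).tolist(),s["grip_width"],s["qpos"].round(3)); tongs(d)
t=ctrl.snapshot("top"); Q=cloud(t); np.savez("top9.npz",**t)
k=(Q[...,2]>.122)&(Q[...,2]<.145)&(np.hypot(Q[...,0]-.45,Q[...,1]+.21)<.035); print("cup in top",k.sum(),np.percentile(Q[k],[2,50,98],axis=0).round(4).tolist())
cup=d["pos"]+d["R"]@np.array([-.076,-.0005,0]); print("pred cup",cup[:2],"need",np.array([.4485,-.2092])-cup[:2])
```

```text
[ 0.44635766 -0.13166002  0.1117506 ] [[-0.0057, 1.0, 0.0], [1.0, 0.0057, 0.0011], [0.0011, 0.0, -1.0]] 0.417743152432459 [-0.632  0.01   0.88   2.063 -0.009  1.072  0.255]
rear -0.0861 ymid [-0.0019, -0.0018] top z at -.04 -0.0121 pitch 0.0291Traceback (most recent call last):
  File "<stdin>", line 5, in <module>
    return _quantile_unchecked(
        a, q, axis, out, overwrite_input, method, keepdims, weights)
    return _ureduce(a,
                    func=_quantile_ureduce_func,
    ...<5 lines>...
                    overwrite_input=overwrite_input,
                    method=method)
    r = func(a, **kwargs)
    result = _quantile(arr,
                       quantiles=q,
    ...<2 lines>...
                       out=out,
                       weights=wgt)
    slices_having_nans = np.isnan(arr[-1, ...])
                                  ~~~^^^^^^^^^
IndexError: index -1 is out of bounds for axis 0 with size 0
```

Call:
play_rows(
  steps=[
    {"x": -0.0037, "y": 0.0075, "z": 0.03, "twist": 0},
    {"x": 0, "y": 0, "z": 0.04, "twist": 0},
    {"x": 0, "y": 0, "z": 0.04, "twist": 0},
    {"x": 0, "y": 0, "z": 0.03, "twist": 0},
    {"x": 0, "y": 0, "z": 0.02, "twist": 0},
    {"x": 0, "y": 0, "z": 0.01, "twist": 0},
    {"x": 0, "y": 0, "z": 0.005, "twist": 0},
    {"x": 0, "y": 0, "z": 0, "twist": 0},
    {"x": 0, "y": 0, "z": 0, "twist": 0},
  ],
)

```text
time_s: 10.62
tool_pos: [0.4503, -0.1344, 0.0426]
tcp_rot: [0.707, 0.708, 0.0, 0.0]
ft_force: [-0.2, -0.2, -1.1]
grip_width: 0.416
gripper_force: 60.1
```

Run:
```python
from rig import ctrl
s=ctrl.read_state(); print(s["tool_pos"],s["ft_force"],s["torque"],s["grip_width"])
```

```text
[ 0.45026891 -0.13438202  0.04259943] [-0.15866046 -0.1619776  -1.08994811] [0.06481386 0.0053502  0.01902287] 0.41595768220558144
```

Call:
play_rows(
  steps=[
    {"x": 0.002, "y": 0, "z": 0.005, "twist": 0},
    {"x": 0, "y": 0, "z": 0.005, "twist": 0},
    {"x": 0, "y": 0, "z": 0, "twist": 0},
    {"x": 0, "y": 0, "z": 0, "twist": 0},
  ],
)

```text
time_s: 10.95
tool_pos: [0.4499, -0.1331, 0.0382]
tcp_rot: [0.707, 0.708, 0.0, 0.0]
ft_force: [0.6, -0.5, -0.4]
grip_width: 0.422
gripper_force: 60.1
```

Call:
play_rows(
  steps=[
    {"x": 0, "y": 0, "z": 0.003, "twist": 0},
    {"x": 0, "y": 0, "z": 0, "twist": 0},
    {"x": 0, "y": 0, "z": 0, "twist": 0},
  ],
)

```text
time_s: 11.2
tool_pos: [0.45, -0.1331, 0.0372]
tcp_rot: [0.707, 0.708, 0.0, 0.0]
ft_force: [-0.3, 1.6, 2.0]
grip_width: 0.414
gripper_force: 60.3
```

Call:
play_rows(
  steps=[
    {"x": 0, "y": 0, "z": 0, "twist": 0},
    {"x": 0, "y": 0, "z": 0, "twist": 0},
    {"x": 0, "y": 0, "z": 0, "twist": 0},
  ],
  jaw=0.46,
)

```text
time_s: 11.45
tool_pos: [0.4496, -0.1334, 0.0368]
tcp_rot: [0.707, 0.708, -0.0, 0.0]
ft_force: [0.1, 0.6, -0.2]
grip_width: 0.461
gripper_force: 6.9
```

Call:
play_rows(
  steps=[
    {"x": 0, "y": 0, "z": 0, "twist": 0},
    {"x": 0, "y": 0, "z": 0, "twist": 0},
    {"x": 0, "y": 0, "z": 0, "twist": 0},
    {"x": 0, "y": 0, "z": 0, "twist": 0},
  ],
  jaw=0.58,
)

```text
time_s: 11.78
tool_pos: [0.4497, -0.1333, 0.0369]
tcp_rot: [0.707, 0.708, -0.0, -0.0]
ft_force: [0.1, -0.6, -0.8]
grip_width: 0.579
gripper_force: 4.1
```

Run:
```python
from rig import ctrl
from h import *
d=wsnap(ctrl,"w10"); s=ctrl.read_state(); print(d["pos"],s["ft_force"],s["grip_width"],s["gripper_force"]); tongs(d)
```

```text
[ 0.44969975 -0.1332838   0.03688136] [-0.33231773  0.02503288 -0.11926727] 0.5849247126109595 4.107647869968787
rear -0.0846 ymid [-0.0021, -0.0017] top z at -.04 -0.0142 pitch 0.0339
```

Call:
play_rows(
  steps=[
    {"x": 0, "y": 0, "z": -0.01, "twist": 0},
    {"x": 0, "y": 0, "z": -0.03, "twist": 0},
    {"x": 0, "y": 0, "z": -0.05, "twist": 0},
    {"x": 0, "y": 0, "z": -0.06, "twist": 0},
    {"x": 0, "y": 0, "z": -0.06, "twist": 0},
    {"x": 0, "y": 0, "z": -0.025, "twist": 0},
    {"x": 0.04, "y": 0.033, "z": 0, "twist": 0},
    {"x": 0.055, "y": 0.045, "z": 0, "twist": 0},
    {"x": 0.0535, "y": 0.045, "z": 0, "twist": 0},
    {"x": 0, "y": 0, "z": 0, "twist": 0},
  ],
)

```text
time_s: 12.67
tool_pos: [0.502, -0.0682, 0.1308]
tcp_rot: [0.704, 0.71, 0.001, 0.0]
ft_force: [-0.9, 0.4, -0.9]
grip_width: 0.58
gripper_force: 4.1
```

Call:
play_rows(
  steps=[
    {"x": 0, "y": 0, "z": 0, "twist": -0.055},
    {"x": 0, "y": 0, "z": 0, "twist": -0.055},
    {"x": 0, "y": 0, "z": 0, "twist": -0.055},
    {"x": 0, "y": 0, "z": 0, "twist": -0.055},
    {"x": 0, "y": 0, "z": 0, "twist": -0.055},
    {"x": 0, "y": 0, "z": 0, "twist": -0.055},
    {"x": 0, "y": 0, "z": 0, "twist": -0.055},
    {"x": 0, "y": 0, "z": 0, "twist": -0.055},
    {"x": 0, "y": 0, "z": 0, "twist": -0.055},
    {"x": 0, "y": 0, "z": 0, "twist": -0.055},
    {"x": 0, "y": 0, "z": 0, "twist": -0.055},
    {"x": 0, "y": 0, "z": 0, "twist": -0.045},
  ],
)

```text
time_s: 13.67
tool_pos: [0.4984, -0.0738, 0.1304]
tcp_rot: [0.101, 0.995, -0.0, -0.0]
ft_force: [-0.6, 0.1, -1.0]
grip_width: 0.577
gripper_force: 4.1
```

```bash
cat >> h.py <<'E'
def align(d,t,cup,yl=(-.07,.07)):
    Q=cloud(t); e=-d["R"][:2,0]; n=d["R"][:2,1]; q=Q[...,:2]-d["pos"][:2]; X=q@e; Y=q@n
    z=Q[...,2]; k=(abs(z-d["pos"][2]-.012)<.014)&(abs(Y)<.06)&(X>-.1)&(X<.12)
    print("tongs X",X[k].min().round(4),X[k].max().round(4))
    for a in(-.06,-.05,-.04,.04,.06,.07,.08,.09):
        m=k&(X>a)&(X<a+.01); y=Y[m]; print(a,m.sum(),(y[y>0].min().round(4),y[y>0].max().round(4)) if (y>0).any() else None,(y[y<0].min().round(4),y[y<0].max().round(4)) if (y<0).any() else None)
    c=np.array(cup)-d["pos"][:2]; print("cup rel",(c@e).round(4),(c@n).round(4))
E
python3 - <<'E'
from rig import ctrl
from h import *
d=wsnap(ctrl,"w11"); s=ctrl.read_state(); print(d["pos"],d["R"].round(4).tolist(),s["grip_width"],s["qpos"].round(3)); tongs(d)
t=ctrl.snapshot("top"); np.savez("top11.npz",**t); Q=cloud(t)
cups(Q,[(.56,.025),(.577,-.092)]); cups(Q,[(.452,-.208)],.054); align(d,t,(.5781,-.0921))
cv2.imwrite("pics/t11.png",cv2.resize(t["pixels"][160:310,310:510,::-1],(800,600),interpolation=cv2.INTER_CUBIC))
E
```

```text
[ 0.49843463 -0.07384586  0.13039659] [[-0.9796, 0.201, -0.0008], [0.201, 0.9796, -0.0001], [0.0008, -0.0002, -1.0]] 0.5812175785871003 [-0.61   0.096  0.745  1.956 -0.072  1.116  1.537]
rear -0.0852 ymid [-0.0, 0.0003] top z at -.04 -0.0142 pitch 0.0342
(0.56, 0.025) 163 [561.4  25.3] 25.5 0.0544
(0.577, -0.092) few
(0.452, -0.208) few
tongs X -0.0816 0.099
-0.06 23 (np.float64(0.0101), np.float64(0.0167)) None
-0.05 20 (np.float64(0.0115), np.float64(0.0192)) None
-0.04 19 (np.float64(0.0156), np.float64(0.0215)) None
0.04 20 (np.float64(0.0296), np.float64(0.0375)) None
0.06 30 (np.float64(0.0329), np.float64(0.0455)) None
0.07 24 (np.float64(0.0383), np.float64(0.0472)) None
0.08 25 (np.float64(0.0372), np.float64(0.0474)) None
0.09 21 (np.float64(0.0361), np.float64(0.0446)) None
cup rel 0.0817 -0.0019
```

View pics/t11.png

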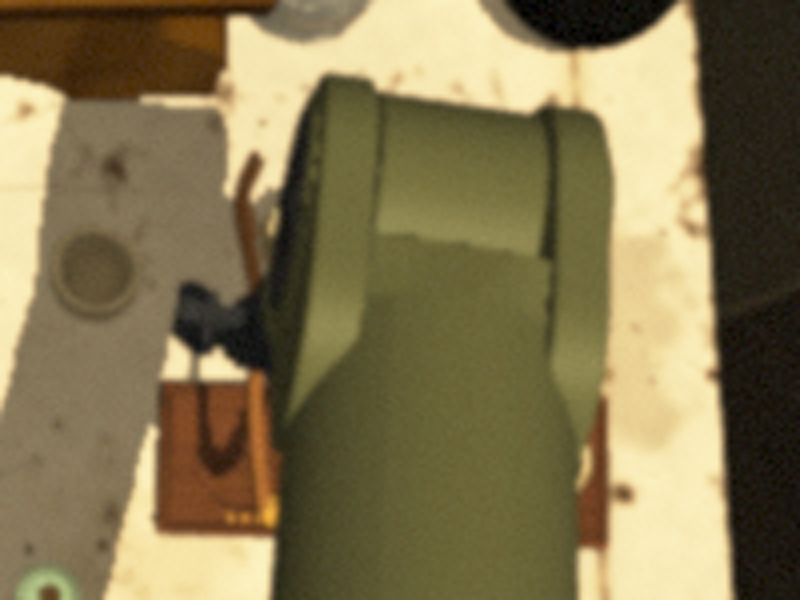

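Call:
play_rows(
  steps=[
    {"x": -0.004, "y": -0.0075, "z": 0.03, "twist": 0},
    {"x": 0, "y": 0, "z": 0.05, "twist": 0},
    {"x": 0, "y": 0, "z": 0.05, "twist": 0},
    {"x": 0, "y": 0, "z": 0.04, "twist": 0},
    {"x": 0, "y": 0, "z": 0.035, "twist": 0},
    {"x": 0, "y": 0, "z": 0.025, "twist": 0},
    {"x": 0, "y": 0, "z": 0.015, "twist": 0},
    {"x": 0, "y": 0, "z": 0.006, "twist": 0},
    {"x": 0, "y": 0, "z": 0, "twist": 0},
  ],
)

```text
time_s: 14.52
tool_pos: [0.4996, -0.0773, 0.0301]
tcp_rot: [0.104, 0.995, -0.0, -0.0]
ft_force: [0.3, -0.5, -1.4]
grip_width: 0.586
gripper_force: 4.1
```

Run:
```python
from rig import ctrl
from h import *
d=wsnap(ctrl,"w12"); s=ctrl.read_state(); print(d["pos"],s["ft_force"],s["grip_width"],s["gripper_force"]); tongs(d)
c=np.array([.5747,-.092])-d["pos"][:2]; print("cup rel",-c@d["R"][:2,0],c@d["R"][:2,1])
P=wcloud(dict(np.load("w11.npz"))); cups(P,[(.4485,-.209)],.054)
k=(np.hypot(P[...,0]-.4485,P[...,1]+.209)<.045)&(P[...,2]>.03); print(k.sum(), P[k].mean(0) if k.any() else "")
```

```text
[ 0.4995904  -0.07728935  0.0300867 ] [-0.12808194 -0.20085464 -0.17125306] 0.5813452600350938 4.107418209314346
rear -0.0852 ymid [-0.0001, 0.0002] top z at -.04 -0.0142 pitch 0.0297
cup rel 0.07652736791627875 0.0011897585760079574
(0.4485, -0.209) 1514 [ 449.  -210.2] 25.3 0.0615
3816 [ 0.44807062 -0.20745497  0.04963257]
```

Call:
play_rows(
  steps=[
    {"x": 0, "y": 0, "z": 0, "twist": 0},
    {"x": 0, "y": 0, "z": 0, "twist": 0},
    {"x": 0, "y": 0, "z": 0, "twist": 0},
    {"x": 0, "y": 0, "z": 0, "twist": 0},
    {"x": 0, "y": 0, "z": 0, "twist": 0},
    {"x": 0, "y": 0, "z": 0, "twist": 0},
  ],
  jaw=0,
)

```text
time_s: 15.07
tool_pos: [0.5004, -0.0771, 0.0309]
tcp_rot: [0.104, 0.995, 0.0, 0.001]
ft_force: [0.5, -0.2, 0.6]
grip_width: 0.422
gripper_force: 59.8
```

Call:
play_rows(
  steps=[
    {"x": 0, "y": 0, "z": -0.01, "twist": 0},
    {"x": 0, "y": 0, "z": -0.02, "twist": 0},
    {"x": 0, "y": 0, "z": -0.04, "twist": 0},
    {"x": 0, "y": 0, "z": -0.055, "twist": 0},
    {"x": 0, "y": 0, "z": -0.055, "twist": 0},
    {"x": 0, "y": 0, "z": -0.04, "twist": 0},
    {"x": 0, "y": 0, "z": -0.025, "twist": 0},
    {"x": 0, "y": 0, "z": 0, "twist": 0},
  ],
)

```text
time_s: 15.73
tool_pos: [0.5012, -0.0771, 0.1309]
tcp_rot: [0.104, 0.995, 0.001, 0.002]
ft_force: [0.7, -0.2, -1.0]
grip_width: 0.424
gripper_force: 60.1
```

Run:
```python
from rig import ctrl
from h import *
d=wsnap(ctrl,"w13"); s=ctrl.read_state(); print(d["pos"],d["R"].round(4).tolist(),s["ft_force"],s["grip_width"]); tongs(d)
t=ctrl.snapshot("scene"); Q=cloud(t)
e=-d["R"][:2,0]; n=d["R"][:2,1]; q=Q[...,:2]-d["pos"][:2]; X=q@e; Y=q@n
k=(X>.05)&(X<.11)&(abs(Y)<.03)&(Q[...,2]>.07)&(Q[...,2]<.2); print(k.sum(),np.percentile(Q[...,2][k],[3,50,97]) if k.any() else "")
k=(np.hypot(Q[...,0]-.576,Q[...,1]+.092)<.04)&(Q[...,2]<.06)&(Q[...,2]>.01); print("left on counter",k.sum())
```

```text
[ 0.50118044 -0.0771243   0.13085222] [[-0.9784, 0.2065, 0.004], [0.2065, 0.9784, 0.001], [-0.0037, 0.0018, -1.0]] [ 0.07428564 -0.57627571 -1.68184328] 0.4239947587123818
rear -0.0866 ymid [0.0002, 0.0002] top z at -.04 -0.0121 pitch 0.0225
13 [0.11591436 0.13564441 0.1446887 ]
left on counter 0
```

Call:
play_rows(
  steps=[
    {"x": 0, "y": 0, "z": 0, "twist": 0.04},
    {"x": 0, "y": 0, "z": 0, "twist": 0.056},
    {"x": 0, "y": 0, "z": 0, "twist": 0.056},
    {"x": 0, "y": 0, "z": 0, "twist": 0.056},
    {"x": 0, "y": 0, "z": 0, "twist": 0.056},
    {"x": 0, "y": 0, "z": 0, "twist": 0.056},
    {"x": 0, "y": 0, "z": 0, "twist": 0.056},
    {"x": 0, "y": 0, "z": 0, "twist": 0.056},
    {"x": 0, "y": 0, "z": 0, "twist": 0.056},
    {"x": 0, "y": 0, "z": 0, "twist": 0.056},
    {"x": 0, "y": 0, "z": 0, "twist": 0.056},
    {"x": 0, "y": 0, "z": 0, "twist": 0.05},
  ],
)

```text
time_s: 16.83
tool_pos: [0.4986, -0.077, 0.127]
tcp_rot: [0.709, 0.706, -0.001, -0.001]
ft_force: [0.3, 0.0, -1.0]
grip_width: 0.422
gripper_force: 60.1
```

Call:
play_rows(
  steps=[
    {"x": 0.012, "y": -0.03, "z": 0, "twist": 0},
    {"x": 0.014, "y": -0.035, "z": 0, "twist": 0},
    {"x": 0.014, "y": -0.035, "z": 0, "twist": 0},
    {"x": 0.011, "y": -0.025, "z": 0, "twist": 0},
    {"x": 0, "y": 0, "z": 0, "twist": 0},
    {"x": 0, "y": 0, "z": 0, "twist": 0},
  ],
)

```text
time_s: 17.33
tool_pos: [0.4491, -0.0564, 0.1277]
tcp_rot: [0.706, 0.708, -0.0, -0.001]
ft_force: [0.6, 0.1, -1.2]
grip_width: 0.421
gripper_force: 60.2
```

Run:
```python
from rig import ctrl
from h import *
d=wsnap(ctrl,"w14"); s=ctrl.read_state(); print(d["pos"],d["R"].round(4).tolist(),s["ft_force"],s["grip_width"],s["qpos"].round(3)); tongs(d)
```

```text
[ 0.449061   -0.05637714  0.12765495] [[-0.0023, 1.0, -0.0011], [1.0, 0.0023, 0.0005], [0.0005, -0.0011, -1.0]] [ 1.08211606  0.22833943 -1.62689413] 0.4194279225063784 [-0.769 -0.059  0.825  2.072  0.048  1.11   0.035]
rear -0.0861 ymid [-0.0019, -0.0018] top z at -.04 -0.0121 pitch 0.0205
```

Call:
play_rows(
  steps=[
    {"x": 0.002, "y": 0.0075, "z": 0.03, "twist": 0},
    {"x": 0, "y": 0, "z": 0.045, "twist": 0},
    {"x": 0, "y": 0, "z": 0.045, "twist": 0},
    {"x": 0, "y": 0, "z": 0.04, "twist": 0},
    {"x": 0, "y": 0, "z": 0.025, "twist": 0},
    {"x": 0, "y": 0, "z": 0.015, "twist": 0},
    {"x": 0, "y": 0, "z": 0.01, "twist": 0},
    {"x": 0, "y": 0, "z": 0, "twist": 0},
    {"x": 0, "y": 0, "z": 0, "twist": 0},
  ],
)

```text
time_s: 18.13
tool_pos: [0.4533, -0.0561, 0.0449]
tcp_rot: [0.707, 0.708, 0.0, 0.0]
ft_force: [0.3, -0.5, -0.9]
grip_width: 0.419
gripper_force: 60.2
```

Call:
play_rows(
  steps=[
    {"x": 0, "y": 0, "z": 0.006, "twist": 0},
    {"x": 0, "y": 0, "z": 0.005, "twist": 0},
    {"x": 0, "y": 0, "z": 0, "twist": 0},
    {"x": 0, "y": 0, "z": 0, "twist": 0},
  ],
)

```text
time_s: 18.47
tool_pos: [0.4535, -0.0557, 0.0406]
tcp_rot: [0.706, 0.708, 0.001, 0.0]
ft_force: [1.9, 0.1, -0.4]
grip_width: 0.419
gripper_force: 60.4
```

Call:
play_rows(
  steps=[
    {"x": 0, "y": 0, "z": 0.003, "twist": 0},
    {"x": 0, "y": 0, "z": 0, "twist": 0},
    {"x": 0, "y": 0, "z": 0, "twist": 0},
  ],
)

```text
time_s: 18.72
tool_pos: [0.4535, -0.0557, 0.0394]
tcp_rot: [0.707, 0.708, 0.001, 0.0]
ft_force: [-0.3, 1.4, 2.7]
grip_width: 0.422
gripper_force: 60.6
```

Contact (z force up to 2.7 N), so I'll release.

Call:
play_rows(
  steps=[
    {"x": 0, "y": 0, "z": 0, "twist": 0},
    {"x": 0, "y": 0, "z": 0, "twist": 0},
    {"x": 0, "y": 0, "z": 0, "twist": 0},
  ],
  jaw=0.46,
)

```text
time_s: 18.97
tool_pos: [0.4523, -0.0561, 0.0386]
tcp_rot: [0.707, 0.707, -0.0, -0.0]
ft_force: [-0.9, 0.1, -0.8]
grip_width: 0.463
gripper_force: 7.1
```

Call:
play_rows(
  steps=[
    {"x": 0, "y": 0, "z": 0, "twist": 0},
    {"x": 0, "y": 0, "z": 0, "twist": 0},
    {"x": 0, "y": 0, "z": 0, "twist": 0},
    {"x": 0, "y": 0, "z": 0, "twist": 0},
  ],
  jaw=0.58,
)

```text
time_s: 19.3
tool_pos: [0.4526, -0.056, 0.0388]
tcp_rot: [0.707, 0.708, -0.0, -0.0]
ft_force: [-0.4, -0.1, -1.3]
grip_width: 0.578
gripper_force: 4.1
```

Call:
play_rows(
  steps=[
    {"x": 0, "y": 0, "z": -0.01, "twist": 0},
    {"x": 0, "y": 0, "z": -0.03, "twist": 0},
    {"x": 0, "y": 0, "z": -0.05, "twist": 0},
    {"x": 0, "y": 0, "z": -0.06, "twist": 0},
    {"x": 0, "y": 0, "z": -0.06, "twist": 0},
    {"x": 0, "y": 0, "z": -0.03, "twist": 0},
    {"x": 0, "y": 0, "z": 0, "twist": 0},
  ],
)

```text
time_s: 19.88
tool_pos: [0.455, -0.0559, 0.1379]
tcp_rot: [0.707, 0.708, 0.003, 0.001]
ft_force: [-0.5, 0.5, -0.9]
grip_width: 0.58
gripper_force: 4.1
```

Run:
```python
from rig import ctrl
from h import *
d=wsnap(ctrl,"w15"); s=ctrl.read_state(); print(d["pos"],d["R"].round(4).tolist(),s["ft_force"],s["grip_width"],s["gripper_force"]); tongs(d)
cups(wcloud(d),[(.558,.025)]); t=ctrl.snapshot("top"); cups(cloud(t),[(.56,.025)])
```

```text
[ 0.45501436 -0.05593778  0.13788782] [[-0.0013, 1.0, 0.0059], [1.0, 0.0013, 0.0019], [0.0019, 0.0059, -1.0]] [ 1.28879123  1.09322738 -1.28606808] 0.5801101080848098 4.107452713069506
rear -0.0847 ymid [-0.002, -0.0018] top z at -.04 -0.0141 pitch 0.0293
(0.558, 0.025) 1803 [558.2  24.8] 25.7 0.0531
(0.56, 0.025) 158 [561.9  25.3] 25.6 0.0541
```

Call:
play_rows(
  steps=[
    {"x": 0.04, "y": 0.012, "z": 0, "twist": 0},
    {"x": 0.055, "y": 0.017, "z": 0, "twist": 0},
    {"x": 0.06, "y": 0.018, "z": 0, "twist": 0},
    {"x": 0.0475, "y": 0.015, "z": 0, "twist": 0},
    {"x": 0, "y": 0, "z": 0, "twist": -0.05},
    {"x": 0, "y": 0, "z": 0, "twist": -0.056},
    {"x": 0, "y": 0, "z": 0, "twist": -0.056},
    {"x": 0, "y": 0, "z": 0, "twist": -0.056},
    {"x": 0, "y": 0, "z": 0, "twist": -0.056},
    {"x": 0, "y": 0, "z": 0, "twist": -0.056},
    {"x": 0, "y": 0, "z": 0, "twist": -0.056},
  ],
)

```text
time_s: 20.9
tool_pos: [0.4767, 0.025, 0.1337]
tcp_rot: [0.369, 0.93, -0.001, -0.001]
ft_force: [0.1, 0.2, -0.6]
grip_width: 0.58
gripper_force: 4.1
```

Call:
play_rows(
  steps=[
    {"x": 0, "y": 0, "z": 0, "twist": -0.056},
    {"x": 0, "y": 0, "z": 0, "twist": -0.056},
    {"x": 0, "y": 0, "z": 0, "twist": -0.056},
    {"x": 0, "y": 0, "z": 0, "twist": -0.056},
    {"x": 0, "y": 0, "z": 0, "twist": -0.056},
    {"x": 0, "y": 0, "z": 0, "twist": -0.056},
    {"x": 0, "y": 0, "z": 0, "twist": -0.03},
    {"x": 0, "y": 0, "z": 0, "twist": 0},
    {"x": 0, "y": 0, "z": 0, "twist": 0},
  ],
)

```text
time_s: 21.65
tool_pos: [0.4769, 0.0251, 0.134]
tcp_rot: [-0.002, 1.0, -0.0, -0.001]
ft_force: [0.1, -0.7, -0.3]
grip_width: 0.584
gripper_force: 4.1
```

Run:
```python
from rig import ctrl
from h import *
d=wsnap(ctrl,"w16"); s=ctrl.read_state(); print(d["pos"],d["R"].round(4).tolist(),s["ft_force"],s["grip_width"],s["qpos"].round(3)); tongs(d)
c=np.array([.5578,.025])-d["pos"][:2]; print("cup rel",-c@d["R"][:2,0],c@d["R"][:2,1])
cups(wcloud(d),[(.4517,-.1327),(.449,-.210)],.054)
t=ctrl.snapshot("top"); np.savez("top16.npz",**t); align(d,t,(.5619,.0253))
```

```text
[0.47692373 0.02505083 0.13402649] [[-1.0, -0.0036, -0.0016], [-0.0036, 1.0, -0.0009], [0.0016, -0.0009, -1.0]] [ 0.1414915  -0.03614156 -1.02518815] 0.5777451630270349 [-0.845  0.015  0.75   2.01  -0.011  1.122  1.485]
rear -0.085 ymid [0.0003, 0.0006] top z at -.04 -0.0141 pitch 0.0284
cup rel 0.08087545982100088 -0.0003435026452710372
(0.4517, -0.1327) 1449 [ 451.9 -132.2] 25.5 0.06
(0.449, -0.21) 1068 [ 449.2 -209. ] 25.2 0.0613
tongs X 0.0954 0.097
-0.06 0 None None
-0.05 0 None None
-0.04 0 None None
0.04 0 None None
0.06 0 None None
0.07 0 None None
0.08 0 None None
0.09 2 (np.float64(0.0375), np.float64(0.0376)) None
cup rel 0.085 -0.0001
```

Call:
play_rows(
  steps=[
    {"x": -0.009, "y": -0.002, "z": 0.03, "twist": 0},
    {"x": 0, "y": 0, "z": 0.05, "twist": 0},
    {"x": 0, "y": 0, "z": 0.05, "twist": 0},
    {"x": 0, "y": 0, "z": 0.045, "twist": 0},
    {"x": 0, "y": 0, "z": 0.035, "twist": 0},
    {"x": 0, "y": 0, "z": 0.025, "twist": 0},
    {"x": 0, "y": 0, "z": 0.018, "twist": 0},
    {"x": 0, "y": 0, "z": 0.007, "twist": 0},
    {"x": 0, "y": 0, "z": 0, "twist": 0},
  ],
)

```text
time_s: 22.5
tool_pos: [0.4809, 0.0243, 0.0306]
tcp_rot: [-0.003, 1.0, -0.0, -0.0]
ft_force: [0.5, 1.1, -0.4]
grip_width: 0.58
gripper_force: 4.1
```

Run:
```python
from rig import ctrl
from h import *
d=wsnap(ctrl,"w17"); s=ctrl.read_state(); print(d["pos"],s["ft_force"],s["grip_width"],s["gripper_force"]); tongs(d)
c=np.array([.5578,.025])-d["pos"][:2]; print("cup rel",-c@d["R"][:2,0],c@d["R"][:2,1])
```

```text
[0.48092431 0.02426399 0.03062557] [-0.52201506  1.0210648  -0.81750488] 0.5817248439384345 4.10736495628953
rear -0.0919 ymid [0.0003, 0.0006] top z at -.04 -0.0141 pitch 0.0288
cup rel 0.07687847933312437 0.00033267913533535203
```

Call:
play_rows(
  steps=[
    {"x": 0, "y": 0, "z": 0, "twist": 0},
    {"x": 0, "y": 0, "z": 0, "twist": 0},
    {"x": 0, "y": 0, "z": 0, "twist": 0},
    {"x": 0, "y": 0, "z": 0, "twist": 0},
    {"x": 0, "y": 0, "z": 0, "twist": 0},
    {"x": 0, "y": 0, "z": 0, "twist": 0},
  ],
  jaw=0,
)

```text
time_s: 23.05
tool_pos: [0.4816, 0.0244, 0.0314]
tcp_rot: [-0.003, 1.0, 0.0, 0.001]
ft_force: [-0.1, -1.2, 1.7]
grip_width: 0.419
gripper_force: 59.8
```

Call:
play_rows(
  steps=[
    {"x": 0, "y": 0, "z": -0.01, "twist": 0},
    {"x": 0, "y": 0, "z": -0.02, "twist": 0},
    {"x": 0, "y": 0, "z": -0.04, "twist": 0},
    {"x": 0, "y": 0, "z": -0.05, "twist": 0},
    {"x": 0, "y": 0, "z": -0.055, "twist": 0},
    {"x": 0, "y": 0, "z": -0.055, "twist": 0},
    {"x": 0, "y": 0, "z": -0.055, "twist": 0},
    {"x": 0, "y": 0, "z": -0.045, "twist": 0},
    {"x": 0, "y": 0, "z": -0.03, "twist": 0},
    {"x": 0, "y": 0, "z": -0.01, "twist": 0},
    {"x": 0, "y": 0, "z": 0, "twist": 0},
    {"x": 0, "y": 0, "z": 0, "twist": 0},
  ],
)

```text
time_s: 24.05
tool_pos: [0.4806, 0.0243, 0.1785]
tcp_rot: [-0.003, 1.0, 0.0, -0.0]
ft_force: [0.2, -0.1, -1.3]
grip_width: 0.42
gripper_force: 60.1
```

Run:
```python
from rig import ctrl
from h import *
d=wsnap(ctrl,"w18"); s=ctrl.read_state(); print(s["tool_pos"],s["ft_force"],s["grip_width"],s["gripper_force"],s["time_s"]); tongs(d)
cups(wcloud(d),[(.4517,-.1327),(.449,-.210)],.054)
t=ctrl.snapshot("scene"); cv2.imwrite("pics/s18.png",cv2.resize(t["pixels"][130:330,230:480,::-1],(750,600),interpolation=cv2.INTER_CUBIC))
```

```text
[0.48028061 0.02423398 0.17803741] [ 0.24379459 -0.17135073 -1.45446796] 0.41621700756162855 60.08405685424805 24.1
rear -0.0864 ymid [0.0004, 0.0003] top z at -.04 -0.012 pitch 0.0245
(0.4517, -0.1327) 1141 [ 453. -132.] 25.4 0.06
(0.449, -0.21) 880 [ 449. -210.] 25.4 0.0614
```

View pics/s18.png

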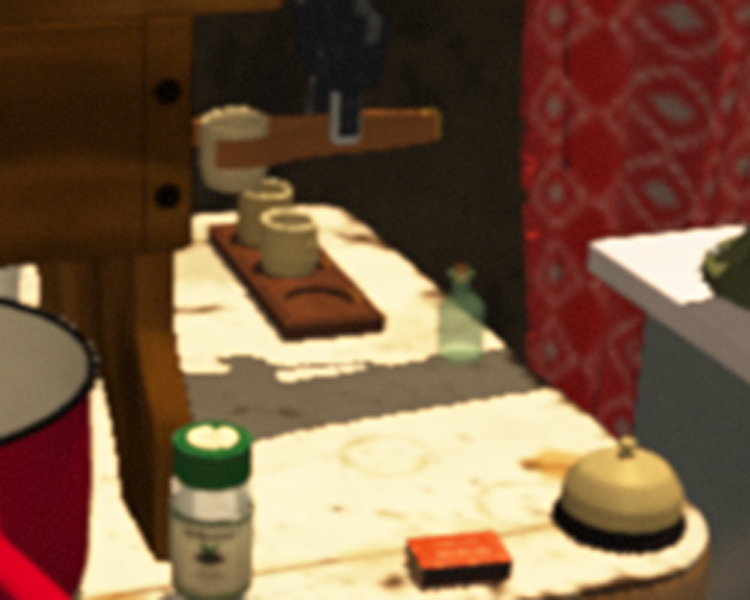

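The third cup is held upright in the tongs at (235,150), about 14 cm up. The other two stand in the right and middle wells at (265,210) and (290,243), and the bystanders are where they were.

```bash
python3 -c "
from rig import ctrl
print(ctrl.hand_in())"
```

```text
the job is handed in; nothing more can be done
None
```

The job is handed in: cups stand upright in the right-hand and middle wells, and the third is held upright in the squeezed tongs, its foot about 14.5 cm above the counter. It took 24 s of robot time.

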